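Hang the kiln controller on its post

ROBOT

A 6-joint arm with a two-finger parallel gripper is mounted at the origin on the work surface. World frame = base frame: x ahead of the robot, y to its left, z up, the work surface at z = 0. Lengths are in m, angles in degrees, forces in N, time in s.
With the tool pointing down it reaches from about 0.4 to 0.825 m from the base axis. Payload 7 kg.
Tool frame: the origin (TCP) lies midway between the tips of the shut fingers; the grasp point (between the pads) lies 19 mm behind it; z points along the fingers, y is the line along which they close (so a half turn about z gives the same grasp; the last joint's range is limited). The gripper opens to 88 mm and grips with 3 to 60 N. Pads are 19 mm wide; open, the fingers measure 130 mm over their backs; the gripper's body (78 mm by 193 mm) begins 47 mm behind the grasp point.
Start: joints at [-56.201, 20.546, 0.682, 0, -70.136, -16.507], TCP at [0.201, -0.644, 0.227] pointing down, gripper open.
Joint ranges: [-176.03, 176.03], [-82.01, 121.73], [-58.28, 71.71], [-173.87, 95.51], [-174.79, -0.11], [-173.66, 173.66]. Speed limits (degrees/s): [136.94, 136.94, 172.46, 180, 180, 180].

INTERFACE

Orientations are given as [roll, pitch, yaw] about the fixed x, y, z axes, in that order (R = Rz(yaw) Ry(pitch) Rx(roll)).
In Python, from plant import r gives the robot as it stands. The module is installed in compiled form; this text tells all that it offers.
- The arm moves only by the tool play_rows, never from a script. Its argument "rows" is a list of rows, each an object with "slide": the shift along the tool's x, y, z as a fraction of full scale, a list of three; "delta_rot": the turn, a rotation vector about the tool's x, y, z as a fraction of full scale, a list of three; "fingers": the opening, from -1 (shut) to 1 (fully open). In form: [{"slide": [x, y, z], "delta_rot": [rx, ry, rz], "fingers": fingers}, ...]. A call has 1 to 8 rows; each row shifts and turns the commanded pose from where the row before left it, along the tool's axes as they then stand; what a row does not reach is not made up. Full scale, the value 1, is 0.15 m for a shift and 0.08 rad for a turn. A row lasts 1/8 s, in which the tool goes at most 62.5 mm and 10.7 degrees, less where a joint would pass 70% of its speed; a pose out of reach is approached as far as the arm can. A call with a number of a shift or a turn outside -1 to 1 is refused whole. A call with a gripper value outside its range is refused whole. The fingers move at their own pace and stop on an object; "squeeze" is the grip in N (left out, the last holds). Time passes only in rows, so rows that do not move let the fingers close. It gives the time, the measured TCP pose, the force, the opening and the grip force at its end, in the units of the state.
- r.get_state(): the state, without advancing time (a new reading comes with each control period).
- r.capture(name): name is "scene" or "top" or "wrist"; returns a dict with "image" (480x640x3 uint8, blue, green, red), "fx", "fy", "cx", "cy" (pixels), "R" (3x3) and "t" (3): a world point X has camera coordinates R X + t; the wrist camera has in their place "T_tool_cam" (4x4, takes a point from camera to tool coordinates, whose origin is the TCP and whose axes are the flange's). Camera axes: x right, y down, z forward; pixel columns grow to the right and rows downward; lengths in m; the calibration is good to about 2 mm. A picture is of the moment at which its call begins: read the wrist's pose just before it. There is no depth.
- r.close_job(): hands the job in; it is judged then, once.
The state is a dict: "time_s": time; "joints": joint angles; "qd": joint speeds; "joint_torque": joint torques, N m; "tcp_pos": TCP position; "eef_rot": TCP orientation; "contact_force": force on the tool from outside, world axes, zero at the start; "moment": the same for the moment, N m; "gripper_width": finger opening in m; "gripper_force": force on a finger pad.
Only numpy, scipy, OpenCV 4.12 (cv2) and the standard library are available. Lean on these libraries where they do the work, as an engineer would, in place of code of your own. Each camera call takes 0.05 s, during which the arm holds its last target. There are 200 camera calls.

TASK

Hang the kiln controller on the headed stud of the steel post: slip the keyhole in its back plate over the stud's head, then lower it, still in the grip, until it is fully home, locked behind the head, and only then let go. Feel for it gently, since it must never be pushed hard against the post or the stud, and leave the other things on the bench where they are.

Things in the scene. Friction and masses are not known exactly. Their poses are not given: they have to be found in the camera images.
- controller_centre (a point): Centre (half-way up) of the kiln controller: a dark grey box standing loose and upright on the bench, 62 mm wide (y), 120 tall (z), 48 deep (x), 0.28 to 0.46 kg. x points from its front with display and keys (-x) to its back (+x). Its back is a flat steel plate, outer face at x = +24 mm. Plain flat sides: grip it across its width from above, pads about 25 mm below its top.
- key_hole (a point): Centre of the round hole, 20 mm across, of the keyhole in the controller's back plate: 4 mm above controller_centre and 22 mm behind it (+x), mid-thickness of the 4 mm plate; same axes. A slot 9 mm wide leads from it straight up to slot_seat. Inside the plate is a hollow 12 mm deep for the stud's head; above, below and beside the keyhole the plate is solid.
- slot_seat (a point): Upper end of the keyhole's slot, 16 mm above key_hole and 20 mm above controller_centre: the stud's shank rests here when the controller hangs fully home. Same axes as controller_centre.
- post: Post of steel strut channel, 41 x 41 mm, 172 mm tall, fixed on the bench by a 110 x 110 x 6 mm foot; origin on its axis at bench level, z up. Its open side (22 mm gap between two flat lips) looks along its -x; this face is 20.5 mm from the axis. Post and stud do not give. The hung controller has the yaw of the post, its back plate against the face.
- post_face (a point): Point on the post's open face, on the middle line, 142 mm above the bench; axes of the post. The headed stud is clamped on this line, pointing along -x, but its height was set by hand and is not measured: up to 16 mm above or below this point. Shank 6 mm thick and 6.5 mm long, then the head, 17 mm across and 4 mm thick: its end is 10.5 mm off the face.
- glaze_jar: Closed glaze jar, 62 mm across, 85 mm tall; origin at the centre of its underside; not part of the job.
- bisque_bowl: Unglazed bowl, 94 mm across, 50 mm tall; origin at the centre of its underside; not part of the job.
- jug: Brown glazed jug with a handle, 165 mm tall, about 120 mm across; origin at the centre of its underside; not part of the job.
- banding_wheel: Small turntable with a lump of clay on it, 150 mm across, 116 mm tall; origin at the centre of its underside; not part of the job.
- kiln_prop_tall: Tube-shaped kiln prop, 42 mm across, 75 mm tall; origin at the centre of its underside; not part of the job.
- kiln_prop_short: Tube-shaped kiln prop, 42 mm across, 40 mm tall; origin at the centre of its underside; not part of the job.
- scraper: Scraper with a wooden handle, 190 mm long, lying flat; origin at the centre of its underside; not part of the job.
There are look-alikes about, which are no part of the job. What is shaped like the post but pink is not meant.

How it is judged:
By the outcome, as a careful person would: the job done as asked, in the order asked, and still so for the second after the job is handed in, with the robot touching nothing.
It also fails if it takes over 58 s, if anything falls off the work surface, if the arm or the gripper's body presses on something with over 40 N, if the wrist force passes 120 N, or if a joint passes its speed limit or range.

## Working session

There is one attempt and no reset: what is moved stays moved. The work goes in short steps, Python scripts to look and compute and a tool call to move; the robot and the scene stay as the last step left them, time stands still between calls to the robot, and variables do not carry over. Pictures are saved under pics/ and viewed, at most 10 in all, crops included, and the job is handed in when it is done.

Besides the shell and the picture viewer there is one more tool, called after "Emit:" as name(argument=value, ...), one argument or row to a line, values as JSON. play_rows: Moves the arm, as the interface text tells. Shift numbers are shares of 0.15 m and turn numbers shares of 0.08 rad, none past 1 either way. Its arguments: {"type":"object","properties":{"rows":{"type":"array"},"squeeze":{"type":"number"}},"required":["rows"]}

```bash
mkdir -p pics; ls; python3 - <<'E'
from plant import r
import cv2,numpy as np,pickle
s=r.get_state();print(s)
for n in("scene","top"):
    c=r.capture(n);cv2.imwrite(f"pics/{n}0.png",c["image"]);pickle.dump(c,open(f"{n}0.pkl","wb"))
    print(n,c["fx"],c["cx"],c["cy"],np.round(c["R"],3).tolist(),np.round(c["t"],3), (-np.array(c["R"]).T@c["t"]).round(3))
E
```

```text
pics
{'time_s': 0.0, 'joints': array([-5.61997924e+01,  2.05926733e+01,  6.34009060e-01, -2.03242741e-02,
       -7.01349367e+01, -1.65081094e+01]), 'qd': array([ 0.12619131, -0.00215482, -0.07522281, -0.05220859, -0.01592292,
        0.0936175 ]), 'joint_torque': array([-1.25665880e-03, -5.82719100e+01,  2.93058980e+01,  6.99707687e+00,
        7.01944882e-03, -2.02169063e-04]), 'tcp_pos': array([ 0.20048677, -0.64403332,  0.22560985]), 'eef_rot': array([ 1.79904828e+02, -8.28099730e-03, -1.62714817e+02]), 'contact_force': array([-0.36839297, -0.07643975, -0.61219128]), 'moment': array([ 0.0183345 , -0.00444028,  0.02265101]), 'gripper_force': 0.0, 'gripper_width': 0.08762495912834975}
scene 552.7953454927252 325.7291799761246 244.1849499338236 [[-0.563, 0.827, -0.005], [0.682, 0.461, -0.568], [-0.467, -0.323, -0.823]] [ 0.283 -0.31   1.607] [1.121 0.428 1.149]
top 496.33265884768696 308.9027733956163 239.09069326957746 [[0.021, -0.999, 0.029], [-0.989, -0.025, -0.144], [0.145, -0.026, -0.989]] [-0.027  0.541  1.142] [0.37  0.016 1.209]
```

View pics/scene0.png

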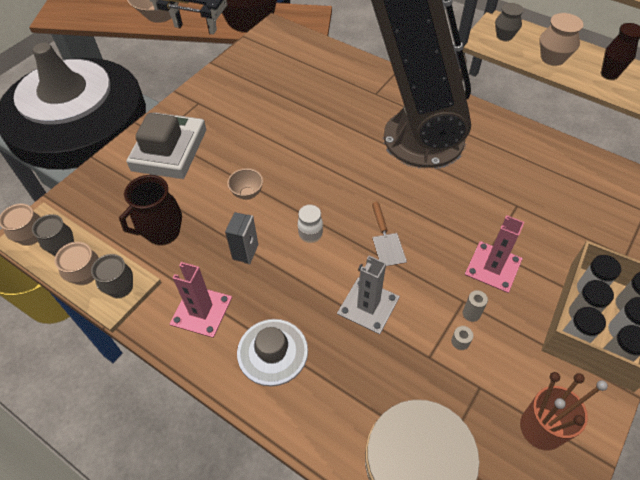

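View pics/top0.png

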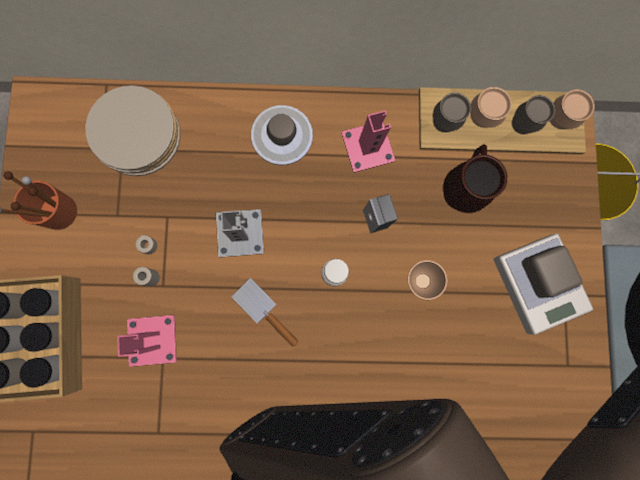

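The grey post is at top (238,233) / scene (370,285). The pink look-alikes at top (370,140) and (150,342) are not meant. The dark grey box is at top (380,212) / scene (242,238). The only other dark grey block is the scale with clay at top (545,280), which is light with a lump on it, so it isn't the controller. One close crop of all this follows.

```bash
python3 - <<'E'
import cv2,numpy as np
s=cv2.imread("pics/scene0.png");t=cv2.imread("pics/top0.png")
f=lambda im,x,y,w,h:cv2.resize(im[y:y+h,x:x+w],(400,300),interpolation=cv2.INTER_CUBIC)
cv2.imwrite("pics/crop1.png",np.vstack([np.hstack([f(s,325,245,100,75+15),f(s,200,200,80,75)]),np.hstack([f(t,200,195,80,75),f(t,345,180,70,60)])]))
E
```

```text
(no output)
```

View pics/crop1.png

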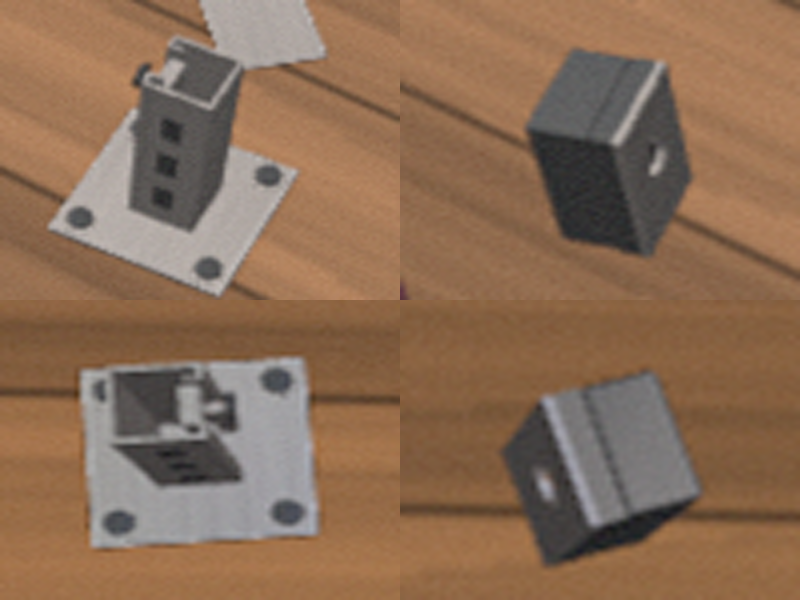

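```bash
cat > h.py <<'E'
import numpy as np,cv2
from scipy.spatial.transform import Rotation as Ro
def cast(c,uv,z,R=None,t=None):
    "pixels -> world points on plane z"
    R=np.array(c["R"]) if R is None else R; t=np.array(c["t"]) if t is None else t
    uv=np.atleast_2d(uv).astype(float)
    d=np.c_[(uv[:,0]-c["cx"])/c["fx"],(uv[:,1]-c["cy"])/c["fy"],np.ones(len(uv))]@R
    o=-R.T@t
    return o+d*((z-o[2])/d[:,2])[:,None]
def wristcam(c,s):
    T=np.eye(4);T[:3,:3]=Ro.from_euler("xyz",s["eef_rot"],degrees=True).as_matrix();T[:3,3]=s["tcp_pos"]
    M=np.linalg.inv(T@np.array(c["T_tool_cam"]));return M[:3,:3],M[:3,3]
def proj(c,X,R,t):
    p=np.atleast_2d(X)@R.T+t
    return np.c_[c["fx"]*p[:,0]/p[:,2]+c["cx"],c["fy"]*p[:,1]/p[:,2]+c["cy"]]
def ang(a,b):return np.degrees(np.arctan2(b[1]-a[1],b[0]-a[0]))
E
python3 - <<'E'
from h import *
import pickle
c=pickle.load(open("top0.pkl","rb"))
q=np.array([(543,398),(655,373),(700,495),(592,527)],float)
P=cast(c,np.c_[345+(q[:,0]-400)/5.714,180+(q[:,1]-300)/5],.12)
print("ctrl",P.round(3),P.mean(0).round(4),"yaw x-axis",ang(P[1],P[0]),ang(P[2],P[3]),"sides",np.linalg.norm(np.diff(P,axis=0),axis=1))
q=np.array([(82,370),(305,358),(318,535),(92,547)],float)
P=cast(c,np.c_[200+q[:,0]/5,195+(q[:,1]-300)/4],.006)
print("foot",P.round(3),P.mean(0).round(4),"yaw x",ang(P[1],P[0]),ang(P[2],P[3]),"sides",np.linalg.norm(np.diff(P,axis=0),axis=1))
from plant import r
w=r.capture("wrist");print(np.array(w["T_tool_cam"]).round(3),w["fx"])
E
```

```text
ctrl [[ 0.623 -0.148  0.12 ]
 [ 0.635 -0.192  0.12 ]
 [ 0.58  -0.21   0.12 ]
 [ 0.564 -0.167  0.12 ]] [ 0.6006 -0.1793  0.12  ] yaw x-axis 106.07360345824235 110.2410103917182 sides [0.0461883  0.05828287 0.0453546 ]
foot [[0.606 0.214 0.006]
 [0.617 0.105 0.006]
 [0.507 0.094 0.006]
 [0.497 0.203 0.006]] [0.5568 0.154  0.006 ] yaw x 95.50112656626648 95.24668719634394 sides [0.10945624 0.10998042 0.10950825]
[[ 0.001 -0.951 -0.31   0.084]
 [ 1.     0.     0.001  0.   ]
 [-0.001 -0.31   0.951 -0.159]
 [ 0.     0.     0.     1.   ]] 404.68500125981944
```

Emit:
play_rows(
  rows=[
    {"slide": [-0.27, 0.22, -0.05], "delta_rot": [0, 0, 0], "fingers": 1},
    {"slide": [-0.27, 0.22, -0.05], "delta_rot": [0, 0, 0], "fingers": 1},
    {"slide": [-0.27, 0.22, -0.05], "delta_rot": [0, 0, 0], "fingers": 1},
    {"slide": [-0.27, 0.22, -0.05], "delta_rot": [0, 0, 0], "fingers": 1},
    {"slide": [-0.27, 0.22, -0.05], "delta_rot": [0, 0, 0], "fingers": 1},
    {"slide": [-0.27, 0.22, -0.05], "delta_rot": [0, 0, 0], "fingers": 1},
    {"slide": [-0.27, 0.22, -0.05], "delta_rot": [0, 0, 0], "fingers": 1},
    {"slide": [-0.27, 0.22, -0.05], "delta_rot": [0, 0, 0], "fingers": 1},
  ],
)

```text
time_s: 1.15
tcp_pos: [0.4321, -0.2945, 0.2868]
eef_rot: [180.0, 0.0, -162.7]
contact_force: [0.2, -1.1, -0.1]
gripper_width: 0.0875
gripper_force: 0.0
```

Emit:
play_rows(
  rows=[
    {"slide": [0, 0, 0], "delta_rot": [0, 0, -1], "fingers": 1},
    {"slide": [0, 0, 0], "delta_rot": [0, 0, -1], "fingers": 1},
    {"slide": [0, 0, 0], "delta_rot": [0, 0, -1], "fingers": 1},
    {"slide": [0, 0, 0], "delta_rot": [0, 0, -1], "fingers": 1},
    {"slide": [0, 0, 0], "delta_rot": [0, 0, -1], "fingers": 1},
    {"slide": [0, 0, 0], "delta_rot": [0, 0, -1], "fingers": 1},
    {"slide": [0, 0, 0], "delta_rot": [0, 0, -1], "fingers": 1},
    {"slide": [0, 0, 0], "delta_rot": [0, 0, -1], "fingers": 1},
  ],
)

```text
time_s: 2.15
tcp_pos: [0.4313, -0.296, 0.2864]
eef_rot: [180.0, -0.0, -125.9]
contact_force: [0.4, 0.5, -1.2]
gripper_width: 0.0876
gripper_force: 0.0
```

Emit:
play_rows(
  rows=[
    {"slide": [0, 0, 0], "delta_rot": [0, 0, -1], "fingers": 1},
    {"slide": [0, 0, 0], "delta_rot": [0, 0, -1], "fingers": 1},
    {"slide": [0, 0, 0], "delta_rot": [0, 0, -1], "fingers": 1},
    {"slide": [0, 0, 0], "delta_rot": [0, 0, -1], "fingers": 1},
    {"slide": [0, 0, 0], "delta_rot": [0, 0, -1], "fingers": 1},
    {"slide": [0, 0, 0], "delta_rot": [0, 0, -1], "fingers": 1},
    {"slide": [0, 0, 0], "delta_rot": [0, 0, -1], "fingers": 1},
    {"slide": [0, 0, 0], "delta_rot": [0, 0, 0], "fingers": 1},
  ],
)

```text
time_s: 3.15
tcp_pos: [0.4313, -0.296, 0.2864]
eef_rot: [180.0, 0.0, -94.0]
contact_force: [-0.5, -0.4, 0.9]
gripper_width: 0.0877
gripper_force: 0.0
```

```bash
cat >> h.py <<'E'
def rel(s,pos,rpy):
    "shift (tool axes, full-scale units) and turn (units) to a target pose"
    R=Ro.from_euler("xyz",s["eef_rot"],degrees=True);G=Ro.from_euler("xyz",rpy,degrees=True)
    return (R.inv().apply(np.array(pos)-s["tcp_pos"])/.15).round(3),((R.inv()*G).as_rotvec()/.08).round(2)
E
python3 - <<'E'
from h import *
from plant import r
s=r.get_state();print(s["time_s"],s["joints"].round(1),s["tcp_pos"],s["eef_rot"],s["contact_force"])
G=(Ro.from_euler("xyz",[180,0,-84.6],degrees=True)*Ro.from_rotvec([0,.5,0])).as_matrix()
print("tool x after +ry",G[:,0],"z",G[:,2])
E
```

```text
3.15 [-13.    4.1 -12.7  -0.  -73.2   9. ] [ 0.43132944 -0.29603865  0.28638517] [ 1.79978886e+02  8.51726224e-03 -9.39880929e+01] [-0.45434258 -0.44435827  0.87211114]
tool x after +ry [ 0.08258781 -0.87368782  0.47942554] z [ 0.04511793 -0.47729783 -0.87758256]
```

Emit:
play_rows(
  rows=[
    {"slide": [-0.32, -0.08, 0], "delta_rot": [0, 0, -0.25], "fingers": 1},
    {"slide": [-0.32, -0.08, 0], "delta_rot": [0, 0, -0.25], "fingers": 1},
    {"slide": [-0.32, -0.08, 0], "delta_rot": [0, 0, -0.25], "fingers": 1},
    {"slide": [-0.32, -0.08, 0], "delta_rot": [0, 0, -0.25], "fingers": 1},
    {"slide": [-0.32, -0.08, 0], "delta_rot": [0, 0, -0.25], "fingers": 1},
    {"slide": [-0.32, -0.08, 0], "delta_rot": [0, 0, -0.25], "fingers": 1},
    {"slide": [-0.32, -0.08, 0], "delta_rot": [0, 0, -0.25], "fingers": 1},
    {"slide": [-0.32, -0.08, 0], "delta_rot": [0, 0, -0.3], "fingers": 1},
  ],
)

```text
time_s: 4.15
tcp_pos: [0.527, 0.0893, 0.2866]
eef_rot: [-180.0, 0.0, -84.6]
contact_force: [1.7, 0.4, -0.1]
gripper_width: 0.0874
gripper_force: 0.0
```

Emit:
play_rows(
  rows=[
    {"slide": [0, 0, 0.06], "delta_rot": [0, -0.9, 0], "fingers": 1},
    {"slide": [0, 0, 0.06], "delta_rot": [0, -0.9, 0], "fingers": 1},
    {"slide": [0, 0, 0.06], "delta_rot": [0, -0.9, 0], "fingers": 1},
    {"slide": [0, 0, 0.06], "delta_rot": [0, -0.9, 0], "fingers": 1},
    {"slide": [0, 0, 0.06], "delta_rot": [0, -0.9, 0], "fingers": 1},
    {"slide": [0, 0, 0.06], "delta_rot": [0, -0.9, 0], "fingers": 1},
    {"slide": [0, 0, 0], "delta_rot": [0, -0.9, 0], "fingers": 1},
    {"slide": [0, 0, 0], "delta_rot": [0, 0, 0], "fingers": 1},
  ],
)

```text
time_s: 5.15
tcp_pos: [0.5263, 0.096, 0.233]
eef_rot: [179.8, 28.9, -84.9]
contact_force: [0.6, -0.5, -0.1]
gripper_width: 0.0874
gripper_force: 0.0
```

```bash
cat > snap.py <<'E'
import sys,pickle,cv2
from plant import r
s=r.get_state();c=r.capture("wrist");pickle.dump((s,c),open(sys.argv[1]+".pkl","wb"));cv2.imwrite(f"pics/{sys.argv[1]}.png",c["image"])
print(s["time_s"],s["tcp_pos"],s["eef_rot"],s["contact_force"],s["joints"].round(1))
E
python3 snap.py w1
```

```text
5.15 [0.52628524 0.09602545 0.23303351] [179.83895676  28.88669564 -84.85853584] [ 0.63851004 -0.49311416 -0.11926237] [  8.6  10.4  -6.4 -30.1 -73.8   5.4]
```

View pics/w1.png

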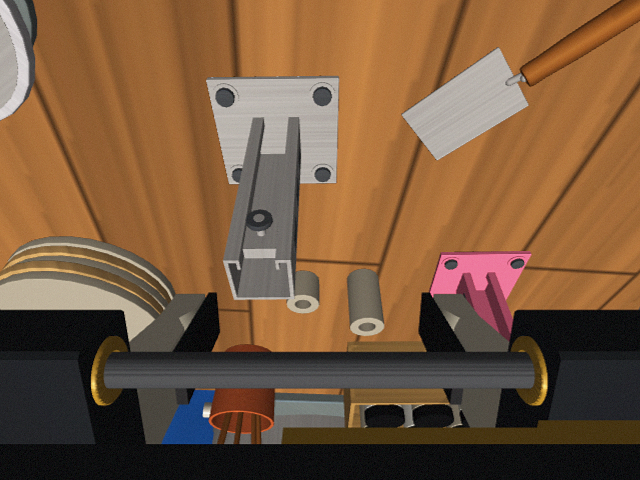

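The post's open face looks at the camera, image upside down: head of the stud at about (259,219), the front edge of the post top near row 262, columns 225–293. The foot spans (208..340, 78..184). I'll zoom in on it.

```bash
python3 - <<'E'
import cv2
i=cv2.imread("pics/w1.png")[195:310,200:320]
cv2.imwrite("pics/w1c.png",cv2.resize(i,None,fx=5,fy=5,interpolation=cv2.INTER_CUBIC))
E
```

```text
(no output)
```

View pics/w1c.png

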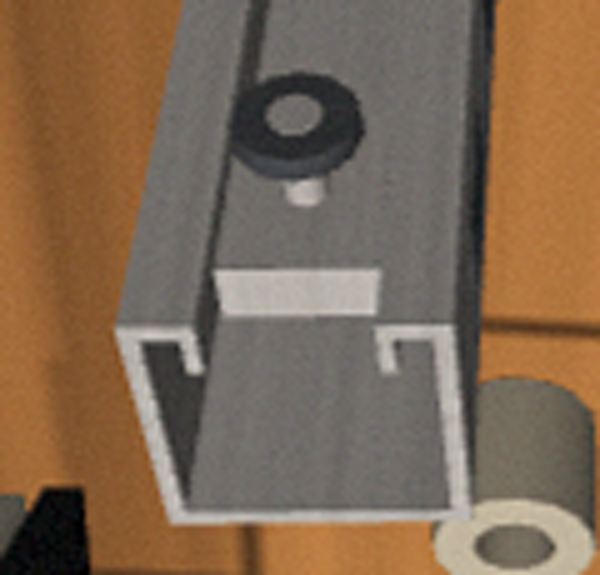

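```bash
python3 - <<'E'
from h import *
import pickle
s,c=pickle.load(open("w1.pkl","rb"));R,t=wristcam(c,s)
f=lambda q:np.array(q,float)/5+[200,195]-0.4*0
P=cast(c,f([(116,327),(455,327),(468,517),(175,520)]),.172,R,t);print(P.round(4),np.linalg.norm(np.diff(P,axis=0),axis=1).round(4))
F=cast(c,[(208,79),(339,77),(337,183),(229,184)],.006,R,t);print("foot",F.round(4),F.mean(0).round(4),ang(F[3],F[0]),ang(F[2],F[1]))
yaw=[ang(P[0],P[1])+90,ang(P[0],P[3]),ang(P[1],P[2])];print("yaws",yaw,"centre",P.mean(0))
for y in(94.5,95.4,96.3):
    e=np.array([np.cos(np.radians(y)),np.sin(np.radians(y)),0]);fc=(P[0]+P[1])/2;p0=fc-.0105*e
    o=-R.T@t;q=f([(296.5,114)])[0];d=R.T@[(q[0]-c["cx"])/c["fx"],(q[1]-c["cy"])/c["fy"],1]
    X=o+d*((p0-o)@e)/(d@e);l=np.array([-e[1],e[0],0]);print(y,"face",fc.round(4),"stud end",X.round(4),"lat",(X-fc)@l)
E
```

```text
[[0.5805 0.1392 0.172 ]
 [0.5394 0.1355 0.172 ]
 [0.536  0.1753 0.172 ]
 [0.5757 0.1796 0.172 ]] [0.0412 0.04   0.04  ]
foot [[0.6165 0.1073 0.006 ]
 [0.5092 0.0958 0.006 ]
 [0.497  0.2059 0.006 ]
 [0.607  0.2172 0.006 ]] [0.5574 0.1566 0.006 ] -85.04737176619706 -83.70791928264563
yaws [np.float64(-84.85324900029775), np.float64(96.68434237432032), np.float64(94.91495974547645)] centre [0.55792134 0.15740769 0.172     ]
94.5 face [0.56   0.1373 0.172 ] stud end [0.5611 0.1269 0.1456] lat -0.000283877159246418
95.4 face [0.56   0.1373 0.172 ] stud end [0.5611 0.1269 0.1456] lat -0.0001195895403989833
96.3 face [0.56   0.1373 0.172 ] stud end [0.5611 0.1269 0.1456] lat 4.521817088937531e-05
```

```bash
python3 - <<'E'
from h import *
from plant import r
s=r.get_state();print(rel(s,[.60,-.18,.25],[180,0,-72]))
s2=dict(s);s2["eef_rot"]=[180,0,-84.6];print(rel(s2,[.60,-.18,.25],[180,0,-72]))
E
```

```text
(array([ 1.593, -0.319, -1.003]), array([-0.68,  6.26, -2.72]))
(array([ 1.88 , -0.315, -0.11 ]), array([ 0.  ,  0.  , -2.75]))
```

Emit:
play_rows(
  rows=[
    {"slide": [0.05, 0, -0.05], "delta_rot": [0, 0.9, 0], "fingers": 1},
    {"slide": [0.05, 0, -0.05], "delta_rot": [0, 0.9, 0], "fingers": 1},
    {"slide": [0.05, 0, 0], "delta_rot": [0, 0.9, 0], "fingers": 1},
    {"slide": [0.05, 0, 0], "delta_rot": [0, 0.9, 0], "fingers": 1},
    {"slide": [0.05, 0, 0], "delta_rot": [0, 0.9, 0], "fingers": 1},
    {"slide": [0.05, 0, 0], "delta_rot": [0, 0.9, 0], "fingers": 1},
    {"slide": [0.05, 0, 0], "delta_rot": [0, 0.9, 0], "fingers": 1},
  ],
)

```text
time_s: 6.08
tcp_pos: [0.5319, 0.0415, 0.2333]
eef_rot: [-179.9, -0.2, -84.5]
contact_force: [-0.9, 0.4, -0.7]
gripper_width: 0.0877
gripper_force: 0.0
```

Emit:
play_rows(
  rows=[
    {"slide": [0.2, -0.04, 0], "delta_rot": [0, 0, -0.35], "fingers": 1},
    {"slide": [0.2, -0.04, 0], "delta_rot": [0, 0, -0.35], "fingers": 1},
    {"slide": [0.2, -0.04, 0], "delta_rot": [0, 0, -0.35], "fingers": 1},
    {"slide": [0.2, -0.04, 0], "delta_rot": [0, 0, -0.35], "fingers": 1},
    {"slide": [0.2, -0.04, 0], "delta_rot": [0, 0, -0.35], "fingers": 1},
    {"slide": [0.2, -0.04, 0], "delta_rot": [0, 0, -0.35], "fingers": 1},
    {"slide": [0.2, -0.04, 0], "delta_rot": [0, 0, -0.35], "fingers": 1},
    {"slide": [0.1, 0, 0], "delta_rot": [0, 0, -0.3], "fingers": 1},
  ],
)

```text
time_s: 7.08
tcp_pos: [0.6153, -0.173, 0.2328]
eef_rot: [-180.0, -0.1, -72.0]
contact_force: [0.7, -0.3, -0.2]
gripper_width: 0.0879
gripper_force: 0.0
```

```bash
python3 snap.py w2
```

```text
7.075 [ 0.61534559 -0.17296616  0.23276077] [-1.79978217e+02 -9.40043150e-02 -7.19505966e+01] [ 0.65287117 -0.25184179 -0.24485204] [  1.8  17.   -3.7   0.1 -69.3  16.2]
```

View pics/w2.png

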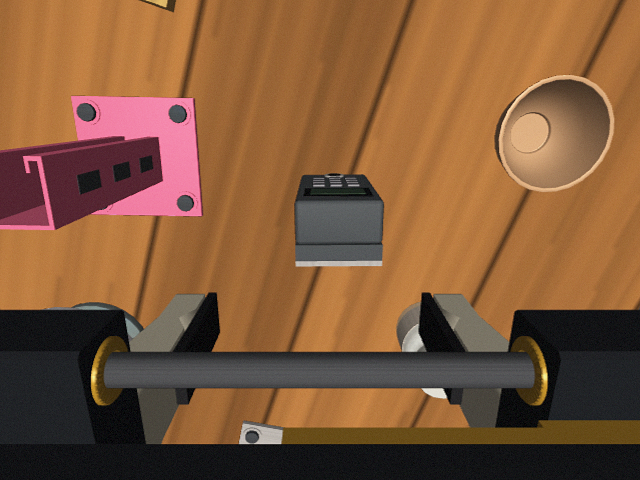

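```bash
python3 - <<'E'
from h import *
import pickle
from plant import r
s,c=pickle.load(open("w2.pkl","rb"));R,t=wristcam(c,s)
im=c["image"];g=cv2.cvtColor(im,cv2.COLOR_BGR2HSV)
m=((g[...,1]<90)&(np.arange(640)[None]>270)&(np.arange(640)[None]<410)&(np.arange(480)[:,None]<280)&(np.arange(480)[:,None]>170)).astype(np.uint8)
print("rows:",[(v,np.where(m[v])[0][[0,-1]].tolist()) for v in(205,225,245,260,263,266) if m[v].any()],"last",[int(np.where(m[:,u])[0][-1]) for u in(300,320,340,360,378)])
P=cast(c,[(297,200),(382,200),(382.5,265.5),(296,266)],.12,R,t);print(P.round(4),P.mean(0),np.linalg.norm(np.diff(P,axis=0),axis=1).round(4),ang(P[0],P[3]),ang(P[1],P[2]),ang(P[2],P[3])-90)
T=pickle.load(open("top0.pkl","rb"));B=cast(T,[(343,133),(388,125),(395,164),(352,171)],.006);print("pink",B.round(3),B.mean(0))
B=cast(T,[(366,115),(388,120)],.172);print("pink top",B.round(3))
J=cast(T,[(336,272)],.085);print("jar",J)
E
```

```text
rows: [(205, [295, 383]), (225, [295, 382]), (245, [295, 382]), (260, [296, 381]), (263, [296, 381]), (266, [296, 318])] last [266, 265, 265, 265, 265]
[[ 0.6375 -0.1919  0.12  ]
 [ 0.5823 -0.21    0.12  ]
 [ 0.5649 -0.1652  0.12  ]
 [ 0.6239 -0.1455  0.12  ]] [ 0.60214339 -0.17815763  0.12      ] [0.058  0.0481 0.0622] 106.28253639114894 111.27644036177362 -71.5237859394557
pink [[ 0.82  -0.096  0.006]
 [ 0.845 -0.21   0.006]
 [ 0.743 -0.228  0.006]
 [ 0.721 -0.119  0.006]] [ 0.78212871 -0.16330528  0.006     ]
pink top [[ 0.801 -0.13   0.172]
 [ 0.791 -0.179  0.172]]
jar [[ 0.46053645 -0.07616333  0.085     ]]
```

Emit:
play_rows(
  rows=[
    {"slide": [0.005, 0.095, 0.1], "delta_rot": [0, 0, -0.1], "fingers": 1},
    {"slide": [0, 0, 0.2], "delta_rot": [0, 0, 0], "fingers": 1},
    {"slide": [0, 0, 0.2], "delta_rot": [0, 0, 0], "fingers": 1},
    {"slide": [0, 0, 0.2], "delta_rot": [0, 0, 0], "fingers": 1},
    {"slide": [0, 0, 0.2], "delta_rot": [0, 0, 0], "fingers": 1},
    {"slide": [0, 0, 0.1], "delta_rot": [0, 0, 0], "fingers": 1},
    {"slide": [0, 0, 0.045], "delta_rot": [0, 0, 0], "fingers": 1},
    {"slide": [0, 0, 0], "delta_rot": [0, 0, 0], "fingers": 1},
  ],
)

```text
time_s: 8.12
tcp_pos: [0.6015, -0.1774, 0.0762]
eef_rot: [-180.0, -0.0, -71.5]
contact_force: [0.1, -0.7, 0.3]
gripper_width: 0.0877
gripper_force: 0.0
```

Emit:
play_rows(
  rows=[
    {"slide": [0, 0, 0], "delta_rot": [0, 0, 0], "fingers": 0.45},
    {"slide": [0, 0, 0], "delta_rot": [0, 0, 0], "fingers": 0.3},
    {"slide": [0, 0, 0], "delta_rot": [0, 0, 0], "fingers": 0.1},
    {"slide": [0, 0, 0], "delta_rot": [0, 0, 0], "fingers": -0.2},
    {"slide": [0, 0, 0], "delta_rot": [0, 0, 0], "fingers": -0.5},
    {"slide": [0, 0, 0], "delta_rot": [0, 0, 0], "fingers": -0.5},
  ],
  squeeze=35,
)

```text
time_s: 8.88
tcp_pos: [0.6016, -0.1776, 0.0762]
eef_rot: [-179.9, -0.0, -71.5]
contact_force: [1.2, 0.2, 4.8]
gripper_width: 0.062
gripper_force: 34.9
```

Emit:
play_rows(
  rows=[
    {"slide": [0, 0, -0.03], "delta_rot": [0, 0, 0], "fingers": -0.5},
    {"slide": [0, 0, -0.1], "delta_rot": [0, 0, 0], "fingers": -0.5},
    {"slide": [0, 0, -0.15], "delta_rot": [0, 0, 0], "fingers": -0.5},
    {"slide": [0, 0, -0.15], "delta_rot": [0, 0, 0], "fingers": -0.5},
    {"slide": [0, 0, -0.1], "delta_rot": [0, 0, 0], "fingers": -0.5},
    {"slide": [0, 0, -0.05], "delta_rot": [0, 0, 0], "fingers": -0.5},
    {"slide": [0, 0, 0], "delta_rot": [0, 0, 0], "fingers": -0.5},
  ],
)

```text
time_s: 9.75
tcp_pos: [0.601, -0.1775, 0.1629]
eef_rot: [-180.0, 0.0, -71.5]
contact_force: [0.2, -0.4, -4.1]
gripper_width: 0.062
gripper_force: 34.9
```

```bash
python3 - <<'E'
from h import *
from plant import r
s=r.get_state();print(s["tcp_pos"],s["contact_force"],s["moment"]);print(rel(s,[.5685,.0488,.159],[180,0,-84.6]))
E
```

```text
[ 0.60101668 -0.1774971   0.16291212] [ 0.19543771 -0.39804542 -4.14743564] [0.02448267 0.15497541 0.02806649]
(array([-1.499, -0.273,  0.026]), array([-0.  ,  0.  ,  2.86]))
```

Emit:
play_rows(
  rows=[
    {"slide": [-0.1, -0.02, 0], "delta_rot": [0, 0, 0], "fingers": -0.5},
    {"slide": [-0.2, -0.035, 0], "delta_rot": [0, 0, 0], "fingers": -0.5},
    {"slide": [-0.25, -0.045, 0], "delta_rot": [0, 0, 0], "fingers": -0.5},
    {"slide": [-0.25, -0.045, 0], "delta_rot": [0, 0, 0], "fingers": -0.5},
    {"slide": [-0.25, -0.045, 0], "delta_rot": [0, 0, 0], "fingers": -0.5},
    {"slide": [-0.2, -0.04, 0], "delta_rot": [0, 0, 0], "fingers": -0.5},
    {"slide": [-0.15, -0.025, 0], "delta_rot": [0, 0, 0], "fingers": -0.5},
    {"slide": [-0.1, -0.018, 0], "delta_rot": [0, 0, 0], "fingers": -0.5},
  ],
)

```text
time_s: 10.75
tcp_pos: [0.5676, 0.0503, 0.162]
eef_rot: [179.9, 0.0, -71.4]
contact_force: [-0.4, 0.4, -3.4]
gripper_width: 0.0618
gripper_force: 34.9
```

Emit:
play_rows(
  rows=[
    {"slide": [0, 0, 0], "delta_rot": [0, 0, 0.4], "fingers": -0.5},
    {"slide": [0, 0, 0], "delta_rot": [0, 0, 0.8], "fingers": -0.5},
    {"slide": [0, 0, 0], "delta_rot": [0, 0, 0.8], "fingers": -0.5},
    {"slide": [0, 0, 0.02], "delta_rot": [0, 0, 0.6], "fingers": -0.5},
    {"slide": [0, 0, 0], "delta_rot": [0, 0, 0.26], "fingers": -0.5},
    {"slide": [0, 0, 0], "delta_rot": [0, 0, 0], "fingers": -0.5},
  ],
)

```text
time_s: 11.5
tcp_pos: [0.5684, 0.0484, 0.1596]
eef_rot: [180.0, -0.0, -84.6]
contact_force: [-0.6, 0.3, -4.2]
gripper_width: 0.0618
gripper_force: 34.9
```

```bash
python3 snap.py w3; python3 - <<'E'
import cv2
i=cv2.imread("pics/w3.png")[190:430,220:420]
cv2.imwrite("pics/w3c.png",cv2.resize(i,None,fx=2.5,fy=2.5,interpolation=cv2.INTER_CUBIC))
E
```

```text
11.5 [0.56843748 0.04842282 0.1596271 ] [ 1.79985025e+02 -8.51190001e-03 -8.46234578e+01] [-0.6370959   0.28049478 -4.15848959] [ 24.5  13.8 -18.1   0.  -58.1 -19.1]
```

View pics/w3c.png

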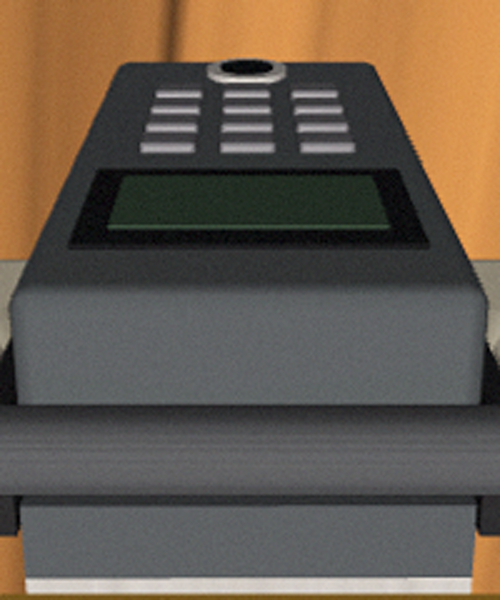

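The crop shows the held box's front and top. The back plate's edge (white strip) is at row about 421–427, columns 230–410, and the stud is hidden by the gripper. I'll use this edge to check the wrist camera's bias.

```bash
python3 - <<'E'
from h import *
import pickle
s,c=pickle.load(open("w3.pkl","rb"));R,t=wristcam(c,s)
im=c["image"].astype(int).min(2)
for v in(422,423,424,425):
    u=np.where(im[v,200:440]>120)[0]+200;print(v,u[[0,-1]] if len(u) else None)
T=Ro.from_euler("xyz",s["eef_rot"],degrees=True)
for v in(421,):
    P=cast(c,[(230,v),(410,v)],s["tcp_pos"][2]+.0438,R,t);print("tool coords",T.inv().apply(P-s["tcp_pos"]).round(4))
s,c=pickle.load(open("w2.pkl","rb"));R,t=wristcam(c,s);P=cast(c,[(295.7,266),(382.3,265.5)],.12,R,t);m=P.mean(0)
T=Ro.from_euler("xyz",[180,0,-71.5],degrees=True);print("w2 back mid in grasp frame",T.inv().apply(m-[.6016,-.1776,.0762]),np.linalg.norm(P[0]-P[1]))
E
```

```text
422 [230 408]
423 [230 408]
424 [230 408]
425 [230 408]
tool coords [[-0.0196 -0.031  -0.0438]
 [-0.0195  0.0319 -0.0438]]
w2 back mid in grasp frame [-0.0233888  -0.00040461 -0.0438    ] 0.062312920657589
```

Emit:
play_rows(
  rows=[
    {"slide": [-0.04, 0, 0.012], "delta_rot": [0, 0, 0], "fingers": -0.5},
    {"slide": [-0.07, 0, 0], "delta_rot": [0, 0, 0], "fingers": -0.5},
    {"slide": [-0.07, 0, 0], "delta_rot": [0, 0, 0], "fingers": -0.5},
    {"slide": [-0.06, 0, 0], "delta_rot": [0, 0, 0], "fingers": -0.5},
    {"slide": [-0.05, 0, 0], "delta_rot": [0, 0, 0], "fingers": -0.5},
    {"slide": [-0.03, 0, 0], "delta_rot": [0, 0, 0], "fingers": -0.5},
    {"slide": [0, 0, 0], "delta_rot": [0, 0, 0], "fingers": -0.5},
    {"slide": [0, 0, 0], "delta_rot": [0, 0, 0], "fingers": -0.5},
  ],
)

```text
time_s: 12.55
tcp_pos: [0.5639, 0.0964, 0.1579]
eef_rot: [180.0, -0.0, -84.6]
contact_force: [-1.0, -0.5, -3.8]
gripper_width: 0.0621
gripper_force: 34.9
```

```bash
python3 - <<'E'
from plant import r
import cv2,pickle,numpy as np
print(r.get_state()["tcp_pos"],r.get_state()["contact_force"])
t=r.capture("top");s=r.capture("scene")
f=lambda im,x,y,w,h:cv2.resize(im[y:y+h,x:x+w],(400,480),interpolation=cv2.INTER_CUBIC)
cv2.imwrite("pics/c3.png",np.hstack([f(t["image"],205,185,80,96),f(s["image"],320,225,80,96)]))
E
```

```text
[0.56390268 0.09644366 0.15788449] [-1.01848613 -0.49105634 -3.80790877]
```

View pics/c3.png

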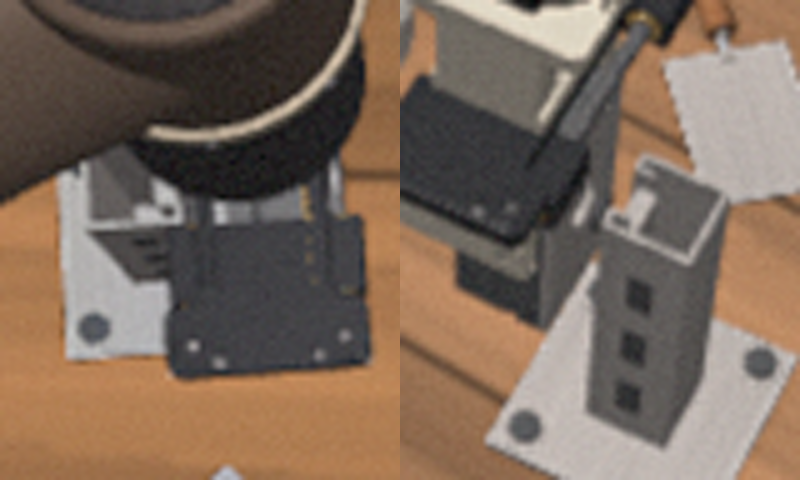

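The views show the held box square to the post, with the plate just short of the stud and nothing touching. I'll go in gently.

Emit:
play_rows(
  rows=[
    {"slide": [-0.013, 0, 0], "delta_rot": [0, 0, 0], "fingers": -0.5},
    {"slide": [-0.013, 0, 0], "delta_rot": [0, 0, 0], "fingers": -0.5},
    {"slide": [-0.007, 0, 0], "delta_rot": [0, 0, 0], "fingers": -0.5},
    {"slide": [-0.007, 0, 0], "delta_rot": [0, 0, 0], "fingers": -0.5},
    {"slide": [0, 0, 0], "delta_rot": [0, 0, 0], "fingers": -0.5},
  ],
)

```text
time_s: 13.28
tcp_pos: [0.5634, 0.1027, 0.1579]
eef_rot: [-180.0, 0.0, -84.6]
contact_force: [-0.3, -0.9, -4.5]
gripper_width: 0.062
gripper_force: 34.9
```

Emit:
play_rows(
  rows=[
    {"slide": [-0.006, 0, 0], "delta_rot": [0, 0, 0], "fingers": -0.5},
    {"slide": [-0.004, 0, 0], "delta_rot": [0, 0, 0], "fingers": -0.5},
    {"slide": [0, 0, 0], "delta_rot": [0, 0, 0], "fingers": -0.5},
  ],
)

```text
time_s: 13.65
tcp_pos: [0.5632, 0.1041, 0.1579]
eef_rot: [180.0, -0.0, -84.6]
contact_force: [0.0, -0.1, -3.1]
gripper_width: 0.0622
gripper_force: 34.9
```

Emit:
play_rows(
  rows=[
    {"slide": [-0.006, 0, 0], "delta_rot": [0, 0, 0], "fingers": -0.5},
    {"slide": [-0.004, 0, 0], "delta_rot": [0, 0, 0], "fingers": -0.5},
    {"slide": [0, 0, 0], "delta_rot": [0, 0, 0], "fingers": -0.5},
  ],
)

```text
time_s: 14.02
tcp_pos: [0.5631, 0.1056, 0.1579]
eef_rot: [-180.0, 0.0, -84.6]
contact_force: [0.3, -0.1, -4.3]
gripper_width: 0.0619
gripper_force: 34.9
```

Still free at 2 mm past the expected contact, so the head seems to be entering.

Emit:
play_rows(
  rows=[
    {"slide": [-0.006, 0, 0], "delta_rot": [0, 0, 0], "fingers": -0.5},
    {"slide": [-0.004, 0, 0], "delta_rot": [0, 0, 0], "fingers": -0.5},
    {"slide": [0, 0, 0], "delta_rot": [0, 0, 0], "fingers": -0.5},
  ],
)

```text
time_s: 14.4
tcp_pos: [0.563, 0.1071, 0.1579]
eef_rot: [-180.0, -0.0, -84.6]
contact_force: [0.5, 0.4, -3.9]
gripper_width: 0.0616
gripper_force: 34.9
```

Emit:
play_rows(
  rows=[
    {"slide": [-0.006, 0, 0], "delta_rot": [0, 0, 0], "fingers": -0.5},
    {"slide": [-0.006, 0, 0], "delta_rot": [0, 0, 0], "fingers": -0.5},
    {"slide": [0, 0, 0], "delta_rot": [0, 0, 0], "fingers": -0.5},
  ],
)

```text
time_s: 14.78
tcp_pos: [0.5628, 0.109, 0.1579]
eef_rot: [-180.0, 0.0, -84.6]
contact_force: [-0.7, 0.0, -3.4]
gripper_width: 0.062
gripper_force: 34.9
```

Emit:
play_rows(
  rows=[
    {"slide": [-0.006, 0, 0], "delta_rot": [0, 0, 0], "fingers": -0.5},
    {"slide": [-0.006, 0, 0], "delta_rot": [0, 0, 0], "fingers": -0.5},
    {"slide": [0, 0, 0], "delta_rot": [0, 0, 0], "fingers": -0.5},
  ],
)

```text
time_s: 15.15
tcp_pos: [0.5626, 0.1107, 0.1579]
eef_rot: [-180.0, 0.0, -84.6]
contact_force: [0.2, 0.2, -3.9]
gripper_width: 0.0619
gripper_force: 34.9
```

Emit:
play_rows(
  rows=[
    {"slide": [-0.005, 0, 0], "delta_rot": [0, 0, 0], "fingers": -0.5},
    {"slide": [0, 0, 0], "delta_rot": [0, 0, 0], "fingers": -0.5},
  ],
)

```text
time_s: 15.4
tcp_pos: [0.5626, 0.1114, 0.1579]
eef_rot: [-180.0, 0.0, -84.6]
contact_force: [0.4, 0.2, -4.4]
gripper_width: 0.0615
gripper_force: 34.9
```

Emit:
play_rows(
  rows=[
    {"slide": [-0.004, 0, 0], "delta_rot": [0, 0, 0], "fingers": -0.5},
    {"slide": [0, 0, 0], "delta_rot": [0, 0, 0], "fingers": -0.5},
  ],
)

```text
time_s: 15.65
tcp_pos: [0.5625, 0.112, 0.1579]
eef_rot: [-180.0, -0.0, -84.6]
contact_force: [0.3, -0.5, -4.1]
gripper_width: 0.0621
gripper_force: 34.9
```

Emit:
play_rows(
  rows=[
    {"slide": [-0.003, 0, 0], "delta_rot": [0, 0, 0], "fingers": -0.5},
    {"slide": [0, 0, 0], "delta_rot": [0, 0, 0], "fingers": -0.5},
  ],
)

```text
time_s: 15.9
tcp_pos: [0.5624, 0.1125, 0.1579]
eef_rot: [180.0, -0.0, -84.6]
contact_force: [-0.5, -0.3, -3.9]
gripper_width: 0.0619
gripper_force: 34.9
```

Emit:
play_rows(
  rows=[
    {"slide": [-0.003, 0, 0], "delta_rot": [0, 0, 0], "fingers": -0.5},
    {"slide": [0, 0, 0], "delta_rot": [0, 0, 0], "fingers": -0.5},
  ],
)

```text
time_s: 16.15
tcp_pos: [0.5624, 0.1129, 0.1579]
eef_rot: [180.0, 0.0, -84.6]
contact_force: [0.2, 0.2, -2.6]
gripper_width: 0.0617
gripper_force: 34.9
```

Emit:
play_rows(
  rows=[
    {"slide": [-0.003, 0, 0], "delta_rot": [0, 0, 0], "fingers": -0.5},
    {"slide": [0, 0, 0], "delta_rot": [0, 0, 0], "fingers": -0.5},
  ],
)

```text
time_s: 16.4
tcp_pos: [0.5624, 0.1131, 0.1579]
eef_rot: [180.0, -0.0, -84.6]
contact_force: [0.4, -2.7, -3.0]
gripper_width: 0.0618
gripper_force: 34.9
```

Light contact with the post face (2.7 N), 10 mm past the head end, so the head is through the hole. I'll back off a hair and lower.

Emit:
play_rows(
  rows=[
    {"slide": [0.005, 0, 0], "delta_rot": [0, 0, 0], "fingers": -0.5},
    {"slide": [0, 0, 0.007], "delta_rot": [0, 0, 0], "fingers": -0.5},
    {"slide": [0, 0, 0.007], "delta_rot": [0, 0, 0], "fingers": -0.5},
    {"slide": [0, 0, 0], "delta_rot": [0, 0, 0], "fingers": -0.5},
  ],
)

```text
time_s: 16.9
tcp_pos: [0.5624, 0.1127, 0.1557]
eef_rot: [180.0, 0.0, -84.6]
contact_force: [0.9, -0.1, -3.2]
gripper_width: 0.0617
gripper_force: 34.9
```

Emit:
play_rows(
  rows=[
    {"slide": [0, 0, 0.007], "delta_rot": [0, 0, 0], "fingers": -0.5},
    {"slide": [0, 0, 0.007], "delta_rot": [0, 0, 0], "fingers": -0.5},
    {"slide": [0, 0, 0], "delta_rot": [0, 0, 0], "fingers": -0.5},
  ],
)

```text
time_s: 17.27
tcp_pos: [0.5624, 0.1126, 0.1536]
eef_rot: [180.0, -0.0, -84.6]
contact_force: [-0.2, -0.5, -4.3]
gripper_width: 0.0621
gripper_force: 34.9
```

Emit:
play_rows(
  rows=[
    {"slide": [0, 0, 0.007], "delta_rot": [0, 0, 0], "fingers": -0.5},
    {"slide": [0, 0, 0.007], "delta_rot": [0, 0, 0], "fingers": -0.5},
    {"slide": [0, 0, 0.007], "delta_rot": [0, 0, 0], "fingers": -0.5},
    {"slide": [0, 0, 0], "delta_rot": [0, 0, 0], "fingers": -0.5},
  ],
)

```text
time_s: 17.77
tcp_pos: [0.5624, 0.1126, 0.1504]
eef_rot: [180.0, -0.0, -84.6]
contact_force: [1.2, -0.8, -4.1]
gripper_width: 0.062
gripper_force: 34.9
```

Emit:
play_rows(
  rows=[
    {"slide": [0, 0, 0.007], "delta_rot": [0, 0, 0], "fingers": -0.5},
    {"slide": [0, 0, 0.007], "delta_rot": [0, 0, 0], "fingers": -0.5},
    {"slide": [0, 0, 0.007], "delta_rot": [0, 0, 0], "fingers": -0.5},
    {"slide": [0, 0, 0], "delta_rot": [0, 0, 0], "fingers": -0.5},
  ],
)

```text
time_s: 18.27
tcp_pos: [0.5624, 0.1126, 0.1473]
eef_rot: [180.0, -0.0, -84.6]
contact_force: [0.5, -0.2, -3.3]
gripper_width: 0.0618
gripper_force: 34.9
```

Emit:
play_rows(
  rows=[
    {"slide": [0, 0, 0.007], "delta_rot": [0, 0, 0], "fingers": -0.5},
    {"slide": [0, 0, 0.007], "delta_rot": [0, 0, 0], "fingers": -0.5},
    {"slide": [0, 0, 0.004], "delta_rot": [0, 0, 0], "fingers": -0.5},
    {"slide": [0, 0, 0], "delta_rot": [0, 0, 0], "fingers": -0.5},
  ],
)

```text
time_s: 18.77
tcp_pos: [0.5624, 0.1126, 0.1447]
eef_rot: [180.0, -0.0, -84.6]
contact_force: [-0.6, 0.4, -3.1]
gripper_width: 0.062
gripper_force: 34.9
```

Emit:
play_rows(
  rows=[
    {"slide": [0, 0, 0.004], "delta_rot": [0, 0, 0], "fingers": -0.5},
    {"slide": [0, 0, 0], "delta_rot": [0, 0, 0], "fingers": -0.5},
  ],
)

```text
time_s: 19.02
tcp_pos: [0.5624, 0.1126, 0.144]
eef_rot: [180.0, -0.0, -84.6]
contact_force: [-0.1, 0.2, -3.2]
gripper_width: 0.0619
gripper_force: 34.9
```

Emit:
play_rows(
  rows=[
    {"slide": [0, 0, 0.004], "delta_rot": [0, 0, 0], "fingers": -0.5},
    {"slide": [0, 0, 0], "delta_rot": [0, 0, 0], "fingers": -0.5},
  ],
)

```text
time_s: 19.27
tcp_pos: [0.5624, 0.1126, 0.1434]
eef_rot: [180.0, -0.0, -84.6]
contact_force: [0.5, 0.4, -4.6]
gripper_width: 0.0619
gripper_force: 34.9
```

Emit:
play_rows(
  rows=[
    {"slide": [0, 0, 0.004], "delta_rot": [0, 0, 0], "fingers": -0.5},
    {"slide": [0, 0, 0], "delta_rot": [0, 0, 0], "fingers": -0.5},
  ],
)

```text
time_s: 19.52
tcp_pos: [0.5624, 0.1126, 0.1429]
eef_rot: [180.0, -0.0, -84.6]
contact_force: [0.3, -0.4, -3.8]
gripper_width: 0.0619
gripper_force: 34.9
```

Emit:
play_rows(
  rows=[
    {"slide": [0, 0, 0.004], "delta_rot": [0, 0, 0], "fingers": -0.5},
    {"slide": [0, 0, 0], "delta_rot": [0, 0, 0], "fingers": -0.5},
  ],
)

```text
time_s: 19.77
tcp_pos: [0.5624, 0.1126, 0.1422]
eef_rot: [180.0, -0.0, -84.6]
contact_force: [0.4, 0.5, -4.1]
gripper_width: 0.0617
gripper_force: 34.9
```

Emit:
play_rows(
  rows=[
    {"slide": [0, 0, 0.003], "delta_rot": [0, 0, 0], "fingers": -0.5},
    {"slide": [0, 0, 0], "delta_rot": [0, 0, 0], "fingers": -0.5},
  ],
)

```text
time_s: 20.02
tcp_pos: [0.5625, 0.1126, 0.1419]
eef_rot: [-180.0, 0.0, -84.6]
contact_force: [-0.5, -0.0, -3.1]
gripper_width: 0.0623
gripper_force: 34.9
```

Emit:
play_rows(
  rows=[
    {"slide": [0, 0, 0.003], "delta_rot": [0, 0, 0], "fingers": -0.5},
    {"slide": [0, 0, 0], "delta_rot": [0, 0, 0], "fingers": -0.5},
  ],
)

```text
time_s: 20.27
tcp_pos: [0.5626, 0.1126, 0.1417]
eef_rot: [-180.0, 0.0, -84.6]
contact_force: [-1.4, 0.6, -0.6]
gripper_width: 0.062
gripper_force: 34.9
```

Emit:
play_rows(
  rows=[
    {"slide": [0, 0, 0.003], "delta_rot": [0, 0, 0], "fingers": -0.5},
    {"slide": [0, 0, 0], "delta_rot": [0, 0, 0], "fingers": -0.5},
  ],
)

```text
time_s: 20.52
tcp_pos: [0.5626, 0.1126, 0.1415]
eef_rot: [-180.0, 0.0, -84.6]
contact_force: [-2.6, -1.1, 4.1]
gripper_width: 0.0618
gripper_force: 34.9
```

Weight is taken by the stud 16.4 mm below the hole position. The small -x force suggests the slot is slightly off centre, so I'll nudge that way and check.

Emit:
play_rows(
  rows=[
    {"slide": [0, 0.003, 0], "delta_rot": [0, 0, 0], "fingers": -0.5},
    {"slide": [0, 0, 0], "delta_rot": [0, 0, 0], "fingers": -0.5},
  ],
)

```text
time_s: 20.78
tcp_pos: [0.5625, 0.1126, 0.1414]
eef_rot: [-179.9, 0.0, -84.6]
contact_force: [-0.1, -1.5, 4.2]
gripper_width: 0.0621
gripper_force: 34.9
```

Emit:
play_rows(
  rows=[
    {"slide": [0, 0, 0], "delta_rot": [0, 0, 0], "fingers": -0.5},
    {"slide": [0, 0, 0], "delta_rot": [0, 0, 0], "fingers": -0.5},
  ],
  squeeze=5,
)

```text
time_s: 21.02
tcp_pos: [0.5626, 0.1126, 0.1413]
eef_rot: [-179.9, 0.0, -84.6]
contact_force: [1.3, -1.1, 4.1]
gripper_width: 0.062
gripper_force: 5.0
```

Emit:
play_rows(
  rows=[
    {"slide": [0, 0, 0], "delta_rot": [0, 0, 0], "fingers": 0.45},
    {"slide": [0, 0, 0], "delta_rot": [0, 0, 0], "fingers": 0.6},
    {"slide": [0, 0, 0], "delta_rot": [0, 0, 0], "fingers": 0.9},
    {"slide": [0, 0, 0], "delta_rot": [0, 0, 0], "fingers": 0.9},
    {"slide": [0, 0, 0], "delta_rot": [0, 0, 0], "fingers": 0.9},
  ],
)

```text
time_s: 21.65
tcp_pos: [0.5619, 0.1125, 0.1408]
eef_rot: [180.0, -0.0, -84.6]
contact_force: [0.5, 0.5, 0.1]
gripper_width: 0.083
gripper_force: 0.0
```

Emit:
play_rows(
  rows=[
    {"slide": [0, 0, -0.03], "delta_rot": [0, 0, 0], "fingers": 0.9},
    {"slide": [0, 0, -0.1], "delta_rot": [0, 0, 0], "fingers": 0.9},
    {"slide": [0, 0, -0.15], "delta_rot": [0, 0, 0], "fingers": 0.9},
    {"slide": [0, 0, -0.2], "delta_rot": [0, 0, 0], "fingers": 0.9},
    {"slide": [0, 0, -0.2], "delta_rot": [0, 0, 0], "fingers": 0.9},
    {"slide": [0.2, 0, -0.1], "delta_rot": [0, 0, 0], "fingers": 0.9},
    {"slide": [0.3, 0, 0], "delta_rot": [0, 0, 0], "fingers": 0.9},
    {"slide": [0.3, 0, 0], "delta_rot": [0, 0, 0], "fingers": 0.9},
  ],
)

```text
time_s: 22.65
tcp_pos: [0.5735, -0.0079, 0.2597]
eef_rot: [-179.9, 0.0, -84.5]
contact_force: [0.9, 0.1, -0.0]
gripper_width: 0.083
gripper_force: 0.0
```

```bash
python3 snap.py w4; python3 - <<'E'
from plant import r
import cv2,numpy as np
s=r.capture("scene")["image"];t=r.capture("top")["image"];w=cv2.imread("pics/w4.png")
f=lambda im,x,y,w,h:cv2.resize(im[y:y+h,x:x+w],(400,400),interpolation=cv2.INTER_CUBIC)
cv2.imwrite("pics/end.png",np.hstack([f(s,310,220,100,100),f(t,200,185,100,100)]))
E
```

```text
22.65 [ 0.5735421  -0.00786697  0.25974284] [-1.79878082e+02  1.72899398e-02 -8.45433126e+01] [ 0.8733435   0.11691425 -0.00103732] [ 18.8   9.8  -9.6   0.  -70.5 -13.3]
```

View pics/end.png

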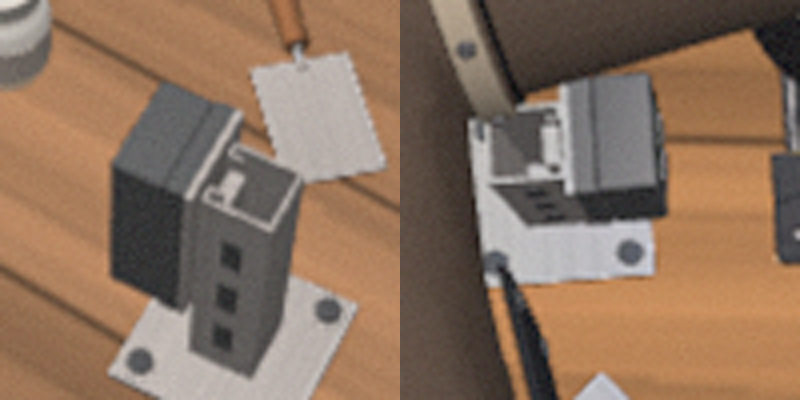

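The controller hangs upright and flush against the post face, clear of the bench, and the robot is clear of it. I'm handing the job in.

```bash
python3 -c "
from plant import r
print(r.close_job())"
```

```text
the job is handed in; nothing more can be done
None
```

The kiln controller hangs fully home on the grey post's stud, let go only once the stud carried it (post touched at about 3 N, stud at about 8 N); the job was handed in at about 23 s with the arm clear and no result returned.

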